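# Take the scrubbed panel out of the abrasion tester and butt it against the reference

## Robot

A 6-joint arm with a two-finger parallel gripper is mounted at the origin on the work surface; the furniture and walls round the work are solid. World frame = base frame: x ahead of the robot, y to its left, z up, the work surface at z = 0. Lengths are in m, angles in rad, forces in N, time in s.
With the tool pointing down it reaches from about 0.35 to 0.975 m from the base axis. Payload 4.9 kg.
Tool frame: the origin (TCP) lies at the very end of the fingers, on their centre line; the grasp point (between the pads) lies 19 mm behind it (pinch_z is the distance from the TCP to the grasp point, in m); z points along the fingers, y is the line along which they close (so a half turn about z gives the same grasp; the last joint's range is limited). The gripper opens to 85 mm and grips with 20 to 120 N. Pads are 22 mm wide; open, the fingers measure 114 mm over their backs; the gripper's body (76 mm by 85 mm) begins 54 mm behind the grasp point. The pads swing forward as they close: fully open they stand 13 mm farther back than shut.
Start: joints at [-1.4, 0.053, 1.613, -0, 1.476, -0.119], TCP at [0.179, -0.599, 0.231] pointing down, gripper open.
Joint ranges: [-3.01, 3.01], [-1.01, 2.22], [0.06, 2.58], [-1.02, 4.17], [0.09, 2.62], [-3.14, 3.14]. Speed limits (rad/s): [2.57, 2.57, 3.14, 3.14, 3.14, 3.14].

## Interface

Orientations are given as a unit quaternion [w, x, y, z].
In Python, from plant import * gives the robot as it stands. The module is installed in compiled form; this text tells all that it offers.
- The arm moves only by the tool play_rows, never from a script. Its arguments are lists of equal length, an entry for each row: "linear": the shift along the world's x, y, z in m, a list of three; "turn": the turn about the world's z in degrees. A call has 1 to 8 rows; each row shifts and turns the commanded pose from where the row before left it; what a row does not reach is not made up. A row lasts 1/8 s, in which the tool goes at most 62.5 mm and 10.7 degrees, less where a joint would pass 70% of its speed; a pose out of reach is approached as far as the arm can. A call is refused whole if a number of a shift passes 0.0625 or a number of a turn 10.7, either way. A call with a gripper value outside its range is refused whole. "hand" is the finger opening in m, from 0 to 0.0854, set as the call begins (left out, the last holds). The fingers move at their own pace and stop on an object; the grip force is fixed at half the most. Time passes only in rows, so rows that do not move let the fingers close. It gives the time, the measured TCP pose, the force, the opening and the grip force at its end, in the units of the state.
- state(): the state, without advancing time (a new reading comes with each control period).
- grab_frame(name): name is "scene" or "top"; returns the picture (420x560x3 uint8, red, green, blue); there is no depth.
- camera_info(name): a dict with "camera_matrix" (3x3 intrinsics, pixels), "origin" and "attitude" of the camera in the world. Camera axes: x right, y down, z forward; pixel columns grow to the right and rows downward; lengths in m; the calibration is good to about 2 mm. A picture is of the moment at which its call begins. camera_info takes no time and is no camera call.
- job_done(): hands the job in; it is judged then, once.
Trained networks look in the newest picture that a camera, given by its name, has taken for a name from the list of things; names that differ only in an ending like _2 or _b are one class to them, and where a whole thing is asked for, a point or a joint stands for the part that bears it (a point fixed in the world has none). Each returns a list of dicts, best first, with "p" (0 to 1); they miss things now and then, are a little off and sometimes report something else, mostly with a low value. They report only what shows in the picture. A call takes as long as a camera call.
- trace(camera, thing): "region" (420x560 bool, what is visible of it) and "location" ([column, row] in pixels, amid what is visible of it).
The state is a dict: "time": time; "joint_pos": joint angles; "joint_vel": joint speeds; "joint_efforts": joint torques, N m; "tool_pos": TCP position; "tool_rot": TCP orientation; "contact_force": force on the tool from outside, world axes, zero at the start; "ft_torque": the same for the moment, N m; "gripper_width": opening from 0.0 (shut) to 1.0 (fully open); "grasp_force": force on a finger pad.
Only numpy, scipy, OpenCV 4.12 (cv2) and the standard library are available. Lean on these libraries where they do the work, as an engineer would, in place of code of your own. Each camera call takes 0.05 s, during which the arm holds its last target. There are 200 camera calls.

## Task

Slide the clear guard of the abrasion tester fully open, lift the coated test panel straight up off its two dowels and lay it, coated face up, across the two runners of the viewing stand, letting go of it in front of the reference panel. Then push it along the runners until its long edge lies flush against the edge of the reference, the ends in line, and last of all slide the guard fully shut again. Keep the panel level all the way and do not disturb the small tin or the tester pot standing behind.

Things in the scene. Friction and masses are not known exactly. Their poses are not given: they have to be found in the camera images.
- tester: abrasion tester, a fixed bench machine 220 mm deep (its x), 420 mm long (its y); origin at the centre of its underside on the worktop, +y along the guard's track from the panel bed to the white drive housing. A fixed end wall across the track at y = -206 mm is 116 mm high. The parked brush holder (y = -23 to -3 mm, x within 30 mm) is 106 mm high; it stays where it is
- bed_mid (a point): point midway between the two dowels, at the height where the panel's underside rests, 66 mm above the worktop; axes as the tester's. The steel dowels, 8 mm diameter, stand at y = +65 and -65 mm from it and rise 15 mm above it. The panel rests on their 22 mm wide shoulders, 10 mm above the bed plate, so fingertips can reach below the panel beside it
- guard (a joint): travel in m of the clear guard (a canopy door open at both ends) along the tester's +y: 0 = shut over the panel, 0.19 = fully open over the drive housing, a hard stop at either end. It stays where it is left; sliding it takes 3 to 5 N
- guard_grip (a point): centre of the black grip bar on top of the guard: 104 mm long along the tester's x, 12 mm thick along the travel, 18 mm high, centre 155 mm above the worktop, on two posts 84 mm apart. The guard's top face is at 128 mm, so shut fingers can stand beside the bar and push it either way. The guard reaches 106 mm from this point both ways along the travel and 103 mm across
- panel_mid (a point): centre (half-way up) of the loose test panel: aluminium plate 50 mm wide (its x), 160 mm long (its y), 6 mm thick, 0.1 to 0.21 kg, top coated white with a worn grey track; z up. Two holes at y = +65 and -65 mm fit the dowels with 0.7 mm play all round. Centre is 69 mm above the worktop while on the dowels. Grasp across the 50 mm width at mid length
- stand: viewing stand, fixed: grey board 200 mm (its x) by 170 mm (its y), top 12 mm above the worktop; origin at the centre of its underside. Two aluminium runners along x, 12 mm wide, at y = +55 and -55 mm, x = -88 to 88 mm, tops 28 mm above the worktop; between them all is free down to the board. They are bare from x = -88 to 30 mm; the panel slides on them with under 2 N
- ref_edge (a point): middle of the near long edge of the reference panel (a twin of the test panel, unworn, screwed down on the far end of the runners), 31 mm above the worktop; axes as the stand's. The edge runs along y and is 160 mm long; the test panel comes to it from the -x side and, flush, has its centre at x = -25 mm, y = 0, z = 0 from here
- small_tin: bystander: small paint tin, 60 mm diameter, 55 mm high, standing behind; origin at the centre of its underside
- pot: bystander: colour tester pot, 49 mm diameter, 60 mm high, standing behind; origin at the centre of its underside

How it is judged:
On the way, in this order (a step that is already met when the one before it is completed fails the run):
1. the guard is slid fully open (at least 180 of its 190 mm) with the panel still on its dowels (value of joint guard above 0.18 m and z of panel_mid in the frame of tester below 0.073 m), for 0.1 s.
2. the panel is lifted level, clear above its dowels, the guard open (z of panel_mid in the frame of tester above 0.09 m and angle between panel_mid's own z axis and vertical below 0.12 rad and value of joint guard above 0.17 m), for 0.1 s.
3. the panel lies on the runners in front of the reference, let go (z of panel_mid in the frame of stand between 0.027 and 0.035 m and x of panel_mid in the frame of stand between -0.09 and 0.03 m and y of panel_mid in the frame of stand between -0.03 and 0.03 m and angle between panel_mid's own z axis and vertical below 0.05 rad and contact force between the fingers and panel below 0.2 N), for 0.1 s.
4. the panel is pushed along the runners until it lies flush against the reference (gap under 4 mm, parallel within 0.04 rad), the guard still open (x of panel_mid in the frame of ref_edge above -0.029 m and angle between the x axis of panel_mid and the x axis of stand, either way round below 0.04 rad and value of joint guard above 0.1 m), for 0.1 s.
5. the guard is slid fully shut (within 4 mm) (value of joint guard below 0.004 m), for 0.2 s.
At the end, for the whole second after the job is handed in: The guard is shut to within 4 mm, and the test panel lies flat and coated face up on both runners with its long edge against the reference: gap under 4 mm, parallel within 0.04 rad, its ends in line with the reference's within 10 mm (value of joint guard below 0.004 m and x of panel_mid in the frame of ref_edge between -0.029 and -0.022 m and y of panel_mid in the frame of ref_edge between -0.01 and 0.01 m and z of panel_mid in the frame of ref_edge between -0.003 and 0.003 m and angle between the x axis of panel_mid and the x axis of stand, either way round below 0.04 rad and angle between panel_mid's own z axis and vertical below 0.05 rad); the robot touches nothing.
It fails at once if the panel is tipped more than 0.2 rad from level (angle between panel_mid's own z axis and vertical above 0.2 rad).
It fails at once if the small tin or the tester pot is shifted more than 25 mm (distance of any of small_tin, pot from where it was at the start of the episode above 0.025 m).
It also fails if it takes over 72 s, if anything falls off the work surface, if the arm or the gripper's body presses on something with over 40 N, if the wrist force passes 120 N, or if a joint passes its speed limit or range.

## Working session

There is one attempt and no reset: what is moved stays moved. The work goes in short steps, Python scripts to look and compute and a tool call to move; the robot and the scene stay as the last step left them, time stands still between calls to the robot, and variables do not carry over. Pictures are saved under pics/ and viewed, at most 10 in all, crops included, and the job is handed in when it is done.

Besides the shell and the picture viewer there is one more tool, called after ">>>" by a JSON object that holds its "method" and its "body". play_rows: Moves the arm, as the interface text tells. Its arguments: {"type":"object","properties":{"linear":{"type":"array","items":{"type":"array","items":{"type":"number"}}},"turn":{"type":"array","items":{"type":"number"}},"hand":{"type":"number"}},"required":["linear","turn"]}

```bash
mkdir -p pics
cat > h.py <<'E'
from plant import *
import numpy as np, cv2
from scipy.spatial.transform import Rotation as R
def cam(n):
    c=camera_info(n); a=np.array(c["attitude"],float)
    Rm=a if a.shape==(3,3) else R.from_quat(a[[1,2,3,0]]).as_matrix()
    return np.array(c["camera_matrix"]),np.array(c["origin"]),Rm
def ray(n,px,z):
    K,o,Rm=cam(n); px=np.atleast_2d(np.array(px,float))
    d=(Rm@np.linalg.inv(K)@np.c_[px,np.ones(len(px))].T).T
    return o+d*((z-o[2])/d[:,2])[:,None]
def proj(n,P):
    K,o,Rm=cam(n); p=(K@Rm.T@(np.atleast_2d(P)-o).T).T
    return p[:,:2]/p[:,2:]
def snap(n,f):
    im=grab_frame(n); cv2.imwrite(f"pics/{f}.png",im[...,::-1]); return im
E
python3 - <<'E'
from h import *
for n in("top","scene"):
    snap(n,n+"0"); c=camera_info(n); print(n,c)
    for t in("tester","guard","guard_grip","panel_mid","stand","ref_edge","small_tin","pot"):
        for r in trace(n,t)[:2]:
            m=r["region"].astype(np.uint8); k=cv2.minAreaRect(cv2.findNonZero(m)) if m.any() else None
            print(t,round(r["p"],2),np.round(r["location"]),m.sum(),k)
print(state())
E
```

```text
top {'camera_matrix': array([[452.53120487,   0.        , 279.04071994],
       [  0.        , 452.53120487, 211.98655295],
       [  0.        ,   0.        ,   1.        ]]), 'origin': array([ 0.47948122, -0.05243644,  1.13179166]), 'attitude': array([-0.03647325,  0.71628972, -0.69522553,  0.04754155])}
tester 0.88 [185. 228.] 16917 ((184.6372833251953, 230.62728881835938), (185.83172607421875, 99.30575561523438), 10.561012268066406)
guard 0.89 [215. 236.] 9026 ((216.55413818359375, 234.53717041015625), (97.6097412109375, 96.36585235595703), 12.680383682250977)
guard_grip 0.94 [215. 235.] 9159 ((215.91250610351562, 234.16580200195312), (97.44296264648438, 95.84637451171875), 11.888657569885254)
panel_mid 0.55 [263. 248.] 90 ((265.326904296875, 245.36538696289062), (4.706786632537842, 19.41549301147461), 11.309932708740234)
panel_mid 0.44 [321. 161.] 563 ((320.3000183105469, 161.90000915527344), (23.702320098876953, 28.174455642700195), 26.56505012512207)
stand 0.85 [378. 246.] 5586 ((381.91888427734375, 249.7873077392578), (70.21170043945312, 81.77693176269531), 11.129189491271973
[... 1653 characters left out ...]
40002155e+00,  5.26847727e-02,  1.61286249e+00,  3.60786778e-05,
        1.47598724e+00, -1.19000830e-01]), 'joint_vel': array([-1.17985701e-04, -1.86963689e-03,  1.78077265e-04,  2.00974882e-03,
       -3.43640654e-05, -1.74978673e-04]), 'joint_efforts': array([ 1.45407706e-03, -3.93670142e+01, -3.70470679e+01, -8.37221501e-05,
        3.16848655e-04, -6.53036579e-06]), 'tool_pos': array([ 0.1785957 , -0.59894179,  0.23133546]), 'tool_rot': array([2.85985788e-05, 9.89522357e-01, 1.44379718e-01, 1.87048885e-05]), 'contact_force': array([ 0.5193093 , -0.0544906 , -0.03544146]), 'ft_torque': array([ 0.00615309, -0.05117464,  0.01328518]), 'grasp_force': 0.0, 'gripper_width': 0.995855927656332}
```

```bash
python3 -c "
import cv2
a=cv2.imread('pics/top0.png')[110:350,70:470]; cv2.imwrite('pics/top0c.png',cv2.resize(a,(800,480),interpolation=cv2.INTER_CUBIC))"
```

```text
(no output)
```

View pics/top0c.png

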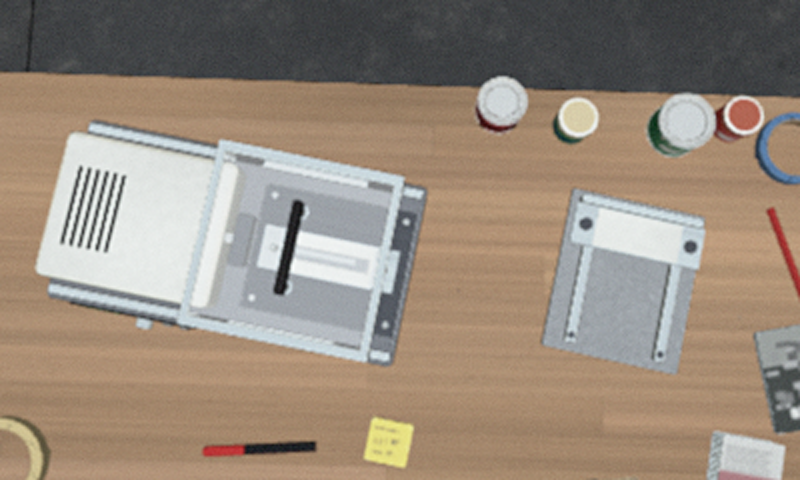

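View pics/scene0.png

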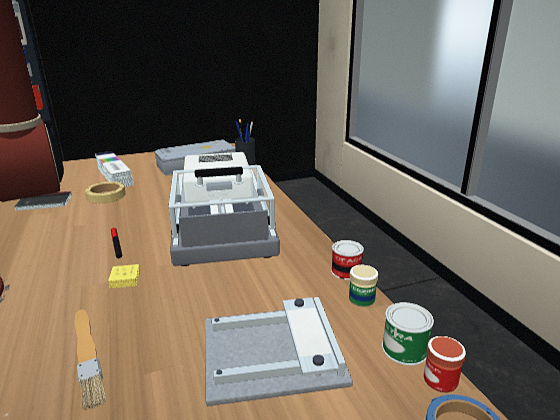

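The top view shows the guard shut over the panel: grip bar from crop (297,203) to (280,292), housing at left (+y). The stand is at right, with the reference at its far (+x) end and its near edge from (574,238) to (695,268). The tin (502,103) and pot (577,118) stand behind. The scene view agrees. I'll fit poses from clicked corners and check them with an overlay.

```bash
cat >> h.py <<'E'
from scipy.optimize import least_squares
def fit(n,local,px,g):
    local=np.array(local,float)
    def W(q): 
        c,s=np.cos(q[2]),np.sin(q[2]); return np.c_[local[:,:2]@np.array([[c,s],[-s,c]])+q[:2],local[:,2]]
    r=least_squares(lambda q:(proj(n,W(q))-px).ravel(),g,loss="soft_l1"); return r.x,np.round(proj(n,W(r.x))-px,1)
def tw(q,P):
    P=np.atleast_2d(np.array(P,float)); c,s=np.cos(q[2]),np.sin(q[2]); return np.c_[P[:,:2]@np.array([[c,s],[-s,c]])+q[:2],P[:,2]]
E
python3 - <<'E'
from h import *
C=lambda L:np.array(L)/2+[70,110]-0.25
# stand: board corners, ref near edge corners, runner near ends
sl=[[.1,.085,.012],[.1,-.085,.012],[-.1,-.085,.012],[-.1,.085,.012],[.03,.08,.034],[.03,-.08,.034],[-.088,.055,.028],[-.088,-.055,.028]]
sp=C([[573,188],[705,216],[679,373],[543,346],[573,238],[695,268],[570,342],[659,361]])
qs,e=fit("top",sl,sp,[.45,-.3,-.2]); print("stand",qs,e.tolist())
# tester: grip bar ends (top z .164), y offset gy of grip; use bar only for yaw and guard posn
bl=[[.052,0,.164],[-.052,0,.164]]
qb,e=fit("top",bl,C([[298,203],[280,292]]),[.45,.1,-.2]); print("bar",qb,e.tolist())
# guard top outline z=.128, +-.103 x, +-.106 y about grip
gl=[[.103,.106,.128],[.103,-.106,.128],[-.103,-.106,.128],[-.103,.106,.128]]
qg,e=fit("top",gl,C([[219,141],[404,178],[366,361],[180,324]]),[.45,.1,-.2]); print("guard",qg,e.tolist())
# panel inside: right end
for n in("top","scene"):
    im=grab_frame(n)[...,::-1].copy()
    big=cv2.resize(im,None,fx=4,fy=4,interpolation=cv2.INTER_CUBIC)
    def dr(P,col):
        p=(proj(n,P)*4+2).astype(np.int32); cv2.polylines(big,[p.reshape(-1,1,2)],True,col,1)
    dr(tw(qs,sl[:4]),(0,0,255)); dr(tw(qs,[[.03,.08,.034],[.03,-.08,.034],[.08,-.08,.034],[.08,.08,.034]]),(255,0,0))
    dr(tw(qg,gl),(0,255,0)); dr(tw(qg,[[.052,.006,.164],[.052,-.006,.164],[-.052,-.006,.164],[-.052,.006,.164]]),(0,0,255))
    # panel: guard centre y vs tester: assume grip y = bed y
    for z in (.072,): dr(tw(qg,[[.025,.08,z],[.025,-.08,z],[-.025,-.08,z],[-.025,.08,z]]),(255,0,255))
    big=big[640:1360,480:1620] if n=="top" else big[560:1640,640:1460]
    cv2.imwrite(f"pics/ov_{n}.png",cv2.resize(big,None,fx=.7,fy=.7) if n=="top" else cv2.resize(big,None,fx=.55,fy=.55))
E
```

```text
stand [ 0.52751907 -0.32620095 -0.17801494] [[-0.2, -0.3], [0.3, -0.3], [-0.3, 0.6], [-0.3, -0.3], [-1.9, 1.7], [1.5, 0.2], [0.3, -0.4], [0.3, -0.5]]
bar [ 0.54526561  0.07106951 -0.14624967] [[0.2, -1.8], [-0.2, 1.6]]
guard [ 0.54467456  0.0718905  -0.16475602] [[-0.0, 0.3], [0.1, 0.0], [0.8, -0.0], [-1.1, -0.3]]
```

View pics/ov_top.png

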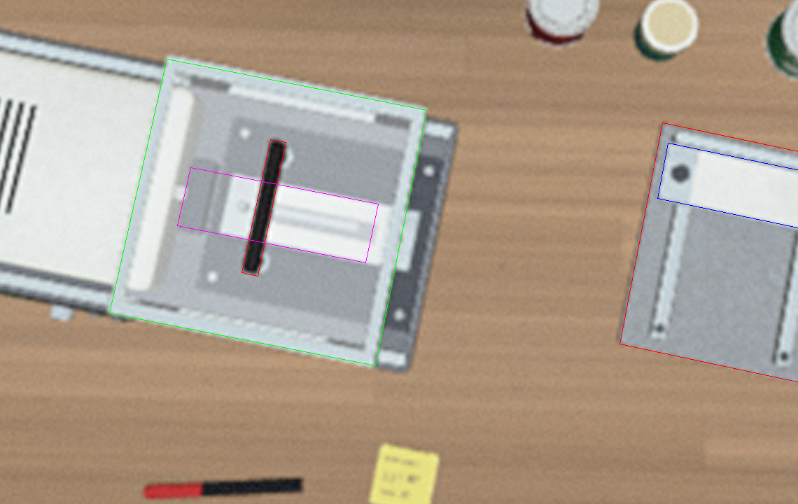

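The overlay matches the guard, bar and stand; travel yaw is about -9.4°. The panel sits about 30 mm to the -y side of the bar, and I'll measure it once the guard is open. Moving to the -y side of the bar with the fingers shut.

>>> {"method": "play_rows", "body": {"linear": [[0.028,0.049,0],[0.028,0.049,0],[0.028,0.049,0],[0.028,0.049,0],[0.028,0.049,0],[0.028,0.049,0],[0.028,0.049,0],[0.028,0.049,0]], "turn": [8,8,8,8,8,8,8,8], "hand": 0}}

```text
time: 2.0
tool_pos: [0.4033, -0.2053, 0.2317]
tool_rot: [0.001, 0.761, 0.648, 0.0]
contact_force: [0.8, -0.4, 1.0]
gripper_width: -0.002
grasp_force: 0.0
```

>>> {"method": "play_rows", "body": {"linear": [[0.028,0.049,0],[0.028,0.049,0],[0.028,0.049,0],[0.028,0.049,0],[0.024,0.044,0],[0,0,-0.02],[0,0,-0.02],[0,0,0]], "turn": [0,0,0,0,0,0,0,0]}}

```text
time: 3.0
tool_pos: [0.5364, 0.0322, 0.188]
tool_rot: [-0.002, 0.763, 0.646, -0.002]
contact_force: [-0.1, -0.3, -0.5]
gripper_width: 0.002
grasp_force: 0.0
```

>>> {"method": "play_rows", "body": {"linear": [[0,0,-0.025],[0,0,-0.025],[0.0025,0.015,0],[0.003,0.02,0],[0.005,0.03,0],[0.005,0.03,0],[0.005,0.03,0],[0.005,0.03,0]], "turn": [0,0,0,0,0,0,0,0]}}

```text
time: 4.0
tool_pos: [0.5649, 0.1888, 0.1423]
tool_rot: [0.002, 0.763, 0.647, -0.0]
contact_force: [0.9, -6.7, -1.9]
gripper_width: -0.004
grasp_force: 2.7
```

>>> {"method": "play_rows", "body": {"linear": [[0.004,0.025,0],[0.003,0.018,0],[0.001,0.006,0],[0.0007,0.004,0],[0,0,0]], "turn": [0,0,0,0,0]}}

```text
time: 4.62
tool_pos: [0.5695, 0.2183, 0.143]
tool_rot: [0.015, 0.764, 0.645, -0.023]
contact_force: [-24.1, -79.0, 23.4]
gripper_width: -0.001
grasp_force: 41.7
```

Run:
```python
from h import *
im=snap("top","top1"); a=im[110:350,70:470,::-1]; cv2.imwrite('pics/top1c.png',cv2.resize(im[180:300,120:290,::-1],(800,565),interpolation=cv2.INTER_CUBIC))
```

```text
(no output)
```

View pics/top1c.png

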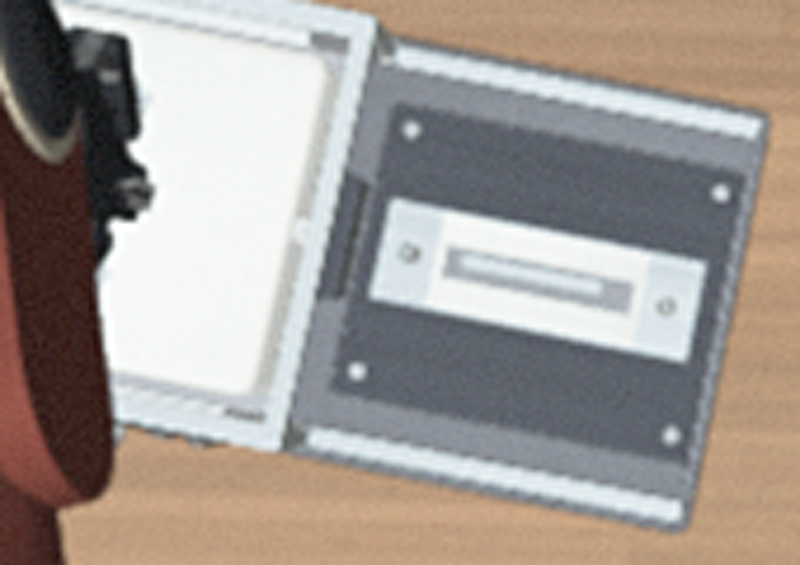

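The guard is at its stop (79 N), so I back off and lift. The panel is fully visible: crop corners (387,199), (708,262), (690,361), (371,299), dowels at (408,252) and (666,306).

>>> {"method": "play_rows", "body": {"linear": [[-0.002,-0.012,0],[-0.002,-0.012,0],[0,0,0.03],[0,0,0.03]], "turn": [0,0,0,0]}}

```text
time: 5.18
tool_pos: [0.5691, 0.2185, 0.2035]
tool_rot: [-0.0, 0.763, 0.647, 0.001]
contact_force: [0.6, 0.5, -0.4]
gripper_width: 0.0
grasp_force: 0.0
```

Run:
```python
from h import *
f=lambda L:np.array(L)/4.706+[120,180]-0.4
l=[[.025,.08,.072],[.025,-.08,.072],[-.025,-.08,.072],[-.025,.08,.072],[0,.065,.081],[0,-.065,.081]]
q,e=fit("top",l,f([[387,199],[708,262],[690,361],[371,299],[408,252],[666,306]]),[.53,.04,-.16]); print(q,np.degrees(q[2]),e.tolist())
```

```text
[ 0.53921194  0.03592336 -0.16453514] -9.427169202223304 [[1.0, 0.2], [-0.3, -0.0], [-0.6, -0.0], [-0.1, -0.1], [0.0, 0.3], [0.2, -0.3]]
```

>>> {"method": "play_rows", "body": {"linear": [[-0.0075,-0.0455,0],[-0.0075,-0.0455,0],[-0.0075,-0.0455,0],[-0.0075,-0.046,0],[0,0,-0.02],[0,0,-0.02],[0,0,-0.02],[0,0,0]], "turn": [0,0,0,0,0,0,0,0], "hand": 0.0854}}

```text
time: 6.18
tool_pos: [0.537, 0.0358, 0.1382]
tool_rot: [-0.002, 0.762, 0.647, -0.002]
contact_force: [-0.3, -0.6, -0.3]
gripper_width: 1.0
grasp_force: 0.0
```

Run:
```python
from h import *
im=snap("scene","s2"); cv2.imwrite('pics/s2c.png',cv2.resize(im[130:280,140:310,::-1],(680,600),interpolation=cv2.INTER_CUBIC))
```

```text
(no output)
```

View pics/s2c.png

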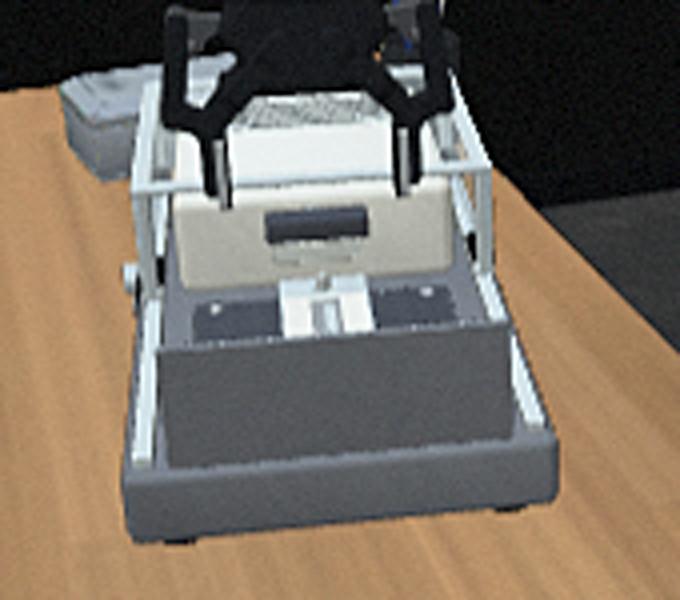

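The open fingers straddle the panel line (crop columns 224 and 404, panel 285–372). Descending.

>>> {"method": "play_rows", "body": {"linear": [[0.001,0,-0.02],[0,0,-0.02],[0,0,-0.02],[0,0,-0.014],[0,0,-0.006],[0,0,0],[0,0,0]], "turn": [0,0,0,0,0,0,0]}}

```text
time: 7.1
tool_pos: [0.5405, 0.0345, 0.0621]
tool_rot: [0.001, 0.763, 0.647, 0.001]
contact_force: [-0.2, 0.2, -0.5]
gripper_width: 1.002
grasp_force: 0.0
```

>>> {"method": "play_rows", "body": {"linear": [[0,0,-0.006],[0,0,0]], "turn": [0,0]}}

```text
time: 7.35
tool_pos: [0.5395, 0.0346, 0.055]
tool_rot: [-0.0, 0.763, 0.647, -0.0]
contact_force: [0.1, 0.3, 0.4]
gripper_width: 1.0
grasp_force: 0.0
```

>>> {"method": "play_rows", "body": {"linear": [[0,0,0],[0,0,0],[0,0,0],[0,0,0],[0,0,0]], "turn": [0,0,0,0,0], "hand": 0.03}}

```text
time: 7.98
tool_pos: [0.5402, 0.0346, 0.0558]
tool_rot: [0.0, 0.763, 0.647, 0.0]
contact_force: [-1.0, 0.0, 3.2]
gripper_width: 0.564
grasp_force: 62.4
```

>>> {"method": "play_rows", "body": {"linear": [[0,0,0.005],[0,0,0.008],[0,0,0.01],[0,0,0.015],[0,0,0]], "turn": [0,0,0,0,0]}}

```text
time: 8.6
tool_pos: [0.5413, 0.0345, 0.0957]
tool_rot: [0.001, 0.763, 0.647, 0.001]
contact_force: [-0.3, 1.2, -2.4]
gripper_width: 0.564
grasp_force: 62.2
```

Run:
```python
from h import *
im=snap("scene","s3"); cv2.imwrite('pics/s3c.png',cv2.resize(im[130:280,140:310,::-1],(680,600),interpolation=cv2.INTER_CUBIC))
```

```text
(no output)
```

View pics/s3c.png

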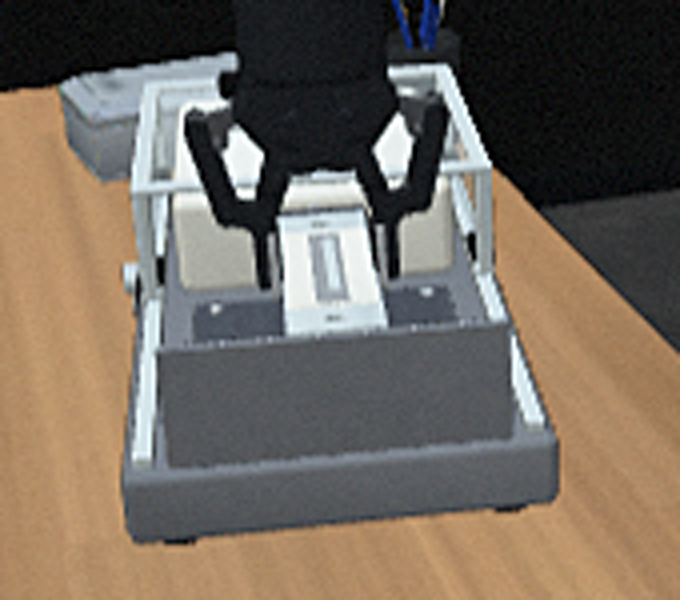

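The panel is up, level and held mid-length. Carrying it over to the stand.

>>> {"method": "play_rows", "body": {"linear": [[0,0,0.025],[0,0,0.025],[0,0,0.02],[-0.004,-0.03,0],[-0.009,-0.05,0],[-0.009,-0.05,0],[-0.009,-0.05,0],[-0.009,-0.05,0]], "turn": [0,0,0,-0.8,0,0,0,0]}}

```text
time: 9.65
tool_pos: [0.4991, -0.1969, 0.1632]
tool_rot: [-0.0, 0.767, 0.641, -0.0]
contact_force: [-0.2, 0.1, -2.0]
gripper_width: 0.565
grasp_force: 62.4
```

>>> {"method": "play_rows", "body": {"linear": [[-0.009,-0.05,0],[-0.008,-0.043,0],[-0.004,-0.03,0],[0,0,-0.02],[0,0,-0.02],[0,0,-0.02],[0,0,-0.02],[0,0,0]], "turn": [0,0,0,0,0,0,0,0]}}

```text
time: 10.65
tool_pos: [0.4775, -0.3166, 0.0803]
tool_rot: [-0.003, 0.767, 0.642, -0.0]
contact_force: [-0.2, 0.4, -2.4]
gripper_width: 0.565
grasp_force: 62.4
```

Run:
```python
from h import *
a=snap("top","t4"); b=snap("scene","s4"); print(state()["tool_pos"])
A=cv2.resize(a[180:310,320:440,::-1],(480,520),interpolation=cv2.INTER_CUBIC)
B=cv2.resize(b[260:420,180:365,::-1],(312,270),interpolation=cv2.INTER_CUBIC)
c=np.zeros((520,795,3),np.uint8); c[:,:480]=A; c[:270,483:]=B; cv2.imwrite('pics/c4.png',c)
```

```text
[ 0.47898203 -0.31819379  0.08320781]
```

View pics/c4.png

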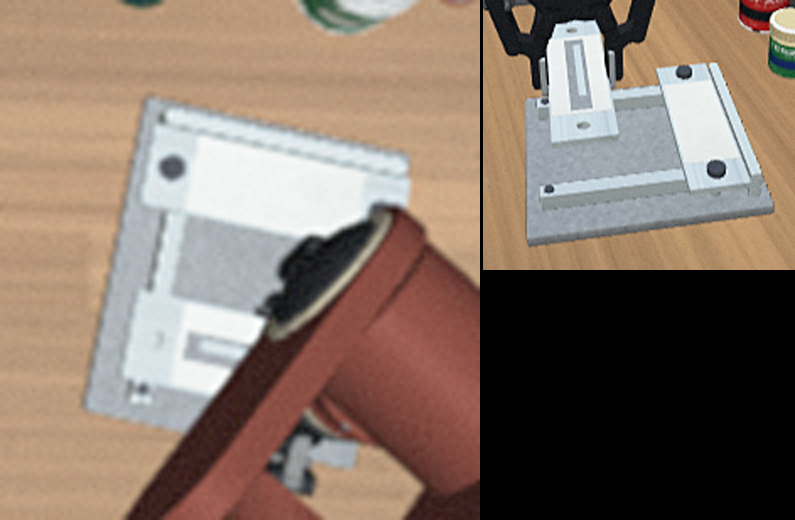

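The panel is level above both runners and parallel to the reference. Lowering it.

>>> {"method": "play_rows", "body": {"linear": [[0,0,-0.02],[0,0,-0.02],[0,0,-0.015],[0,0,-0.006],[0,0,-0.002],[0,0,0],[0,0,0]], "turn": [0,0,0,0,0,0,0]}}

```text
time: 11.62
tool_pos: [0.4793, -0.3189, 0.0211]
tool_rot: [0.001, 0.767, 0.641, 0.0]
contact_force: [-0.6, 0.1, -2.0]
gripper_width: 0.562
grasp_force: 62.4
```

>>> {"method": "play_rows", "body": {"linear": [[0,0,-0.0015],[0,0,0],[0,0,0]], "turn": [0,0,0]}}

```text
time: 12.0
tool_pos: [0.4788, -0.3184, 0.0189]
tool_rot: [0.0, 0.767, 0.641, 0.0]
contact_force: [0.2, 1.2, -1.5]
gripper_width: 0.565
grasp_force: 62.4
```

>>> {"method": "play_rows", "body": {"linear": [[0,0,-0.001],[0,0,0],[0,0,0]], "turn": [0,0,0]}}

```text
time: 12.38
tool_pos: [0.4789, -0.3185, 0.018]
tool_rot: [0.0, 0.767, 0.641, 0.0]
contact_force: [0.1, 0.5, 1.0]
gripper_width: 0.566
grasp_force: 62.6
```

Contact: the force went from -2 N to +1 N. Letting go.

>>> {"method": "play_rows", "body": {"linear": [[0,0,0],[0,0,0],[0,0,0],[0,0,0],[0,0,0.02],[0,0,0.03],[0,0,0.03],[0,0,0]], "turn": [0,0,0,0,0,0,0,0], "hand": 0.0854}}

```text
time: 13.38
tool_pos: [0.481, -0.3203, 0.1026]
tool_rot: [0.004, 0.767, 0.642, 0.001]
contact_force: [0.7, -0.1, 0.4]
gripper_width: 1.0
grasp_force: 0.0
```

Run:
```python
from h import *
a=snap("top","t5"); b=snap("scene","s5"); print(state()["tool_pos"])
A=cv2.resize(a[180:310,320:440,::-1],(480,520),interpolation=cv2.INTER_CUBIC)
B=cv2.resize(b[260:420,180:365,::-1],(312,270),interpolation=cv2.INTER_CUBIC)
c=np.zeros((520,795,3),np.uint8); c[:,:480]=A; c[:270,483:]=B; cv2.imwrite('pics/c5.png',c)
for r in trace("scene","panel_mid"): print(r["p"],r["location"],cv2.minAreaRect(cv2.findNonZero(r["region"].astype(np.uint8))))
```

```text
[ 0.47893221 -0.3185399   0.09845191]
0.94 [239.4, 351.0] ((239.28048706054688, 344.0243835449219), (78.95854949951172, 38.540611267089844), 83.6598129272461)
```

View pics/c5.png

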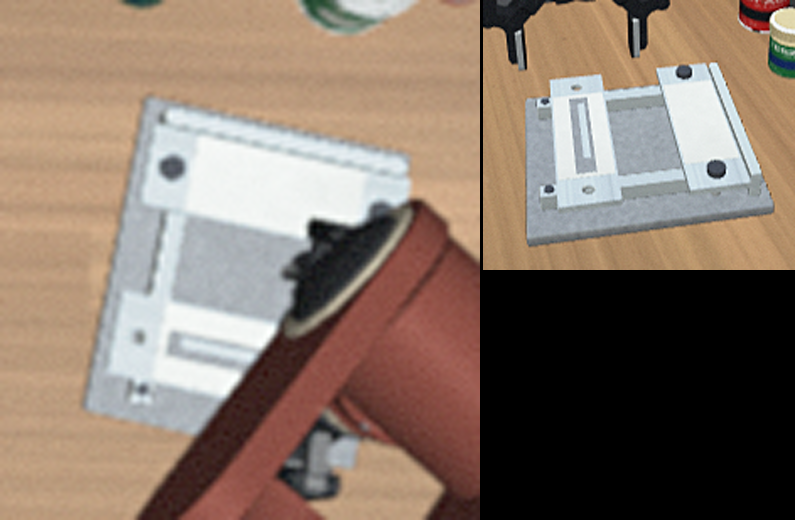

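The panel lies flat on both runners with a gap of about 55 mm to the reference. Its ends are in line within about 2 mm. Going behind it with shut fingers.

>>> {"method": "play_rows", "body": {"linear": [[-0.026,0.0045,0],[-0.027,0.005,0],[0,0,0],[0,0,-0.025],[0,0,-0.025],[0,0,-0.02],[0,0,-0.007],[0,0,0]], "turn": [0,0,0,0,0,0,0,0], "hand": 0}}

```text
time: 14.52
tool_pos: [0.4258, -0.3087, 0.0202]
tool_rot: [-0.001, 0.767, 0.642, -0.0]
contact_force: [1.6, 0.9, 0.2]
gripper_width: 0.001
grasp_force: 0.0
```

>>> {"method": "play_rows", "body": {"linear": [[0.0098,-0.0018,0],[0.0098,-0.0018,0],[0.0098,-0.0018,0],[0.0098,-0.0018,0],[0.0098,-0.0018,0],[0.0078,-0.0014,0],[0.003,-0.0005,0],[0,0,0]], "turn": [0,0,0,0,0,0,0,0]}}

```text
time: 15.52
tool_pos: [0.4859, -0.3198, 0.0207]
tool_rot: [0.0, 0.767, 0.641, 0.0]
contact_force: [0.7, -0.3, 0.5]
gripper_width: -0.0
grasp_force: 0.0
```

>>> {"method": "play_rows", "body": {"linear": [[0.002,-0.0004,0],[0,0,0]], "turn": [0,0]}}

```text
time: 15.78
tool_pos: [0.4875, -0.3202, 0.0207]
tool_rot: [-0.0, 0.767, 0.641, 0.0]
contact_force: [0.6, -0.3, 0.4]
gripper_width: -0.002
grasp_force: 0.1
```

>>> {"method": "play_rows", "body": {"linear": [[0.002,-0.0004,0],[0,0,0],[0.002,-0.0004,0],[0,0,0]], "turn": [0,0,0,0]}}

```text
time: 16.27
tool_pos: [0.4918, -0.3211, 0.0209]
tool_rot: [0.0, 0.767, 0.641, 0.0]
contact_force: [0.4, 0.0, 0.1]
gripper_width: -0.001
grasp_force: 0.1
```

Run:
```python
from h import *
b=snap("scene","s6"); print(state()["tool_pos"],state()["contact_force"])
cv2.imwrite('pics/s6c.png',cv2.resize(b[280:410,190:365,::-1],(800,594),interpolation=cv2.INTER_CUBIC))
```

```text
[ 0.49183295 -0.32108431  0.0208674 ] [ 0.15959173 -0.36977346  0.37855642]
```

View pics/s6c.png

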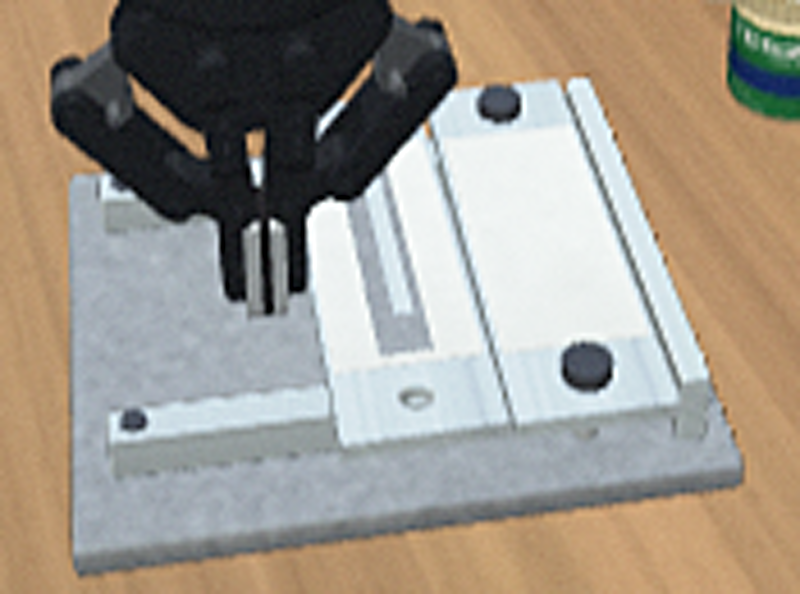

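The panel nearly touches: there is a thin dark gap of about 2 mm at (510,427), even along the edge, and the ends are in line. Pushing the last bit in small steps.

>>> {"method": "play_rows", "body": {"linear": [[0.001,-0.0002,0],[0,0,0],[0.001,-0.0002,0],[0,0,0]], "turn": [0,0,0,0]}}

```text
time: 16.82
tool_pos: [0.4935, -0.3213, 0.0208]
tool_rot: [-0.0, 0.767, 0.642, -0.0]
contact_force: [-1.6, 1.3, 0.9]
gripper_width: -0.0
grasp_force: 0.9
```

>>> {"method": "play_rows", "body": {"linear": [[0.001,-0.0002,0],[0,0,0]], "turn": [0,0]}}

```text
time: 17.08
tool_pos: [0.4943, -0.3214, 0.0207]
tool_rot: [-0.001, 0.767, 0.642, -0.0]
contact_force: [-4.0, 2.2, 2.2]
gripper_width: 0.004
grasp_force: 1.8
```

>>> {"method": "play_rows", "body": {"linear": [[0.001,-0.0002,0],[0,0,0]], "turn": [0,0]}}

```text
time: 17.32
tool_pos: [0.4944, -0.3214, 0.0206]
tool_rot: [-0.002, 0.767, 0.642, -0.001]
contact_force: [-7.9, 2.7, 4.7]
gripper_width: -0.001
grasp_force: 3.7
```

Flush (8 N against the reference). Before closing the guard I'll check from the saved picture how far it opened.

Run:
```python
from h import *
f=lambda L:np.array(L)/4.706+[120,180]-0.4
C=lambda L:np.array(L)/2+[70,110]-0.25
u=np.array([.164,.986,0])
w=ray("top",f([[378,18],[283,450]]),.128); w0=ray("top",C([[404,178],[366,361]]),.128)
print(w,w0,(w-w0)@u)
```

```text
[[0.65865792 0.11291733 0.128     ]
 [0.45353436 0.14688094 0.128     ]] [[ 0.62897711 -0.0492461   0.128     ]
 [ 0.42554526 -0.01393164  0.128     ]] [0.1647608  0.16315142]
```

>>> {"method": "play_rows", "body": {"linear": [[-0.01,0.002,0],[-0.02,0.0035,0],[0,0,0.04],[0,0,0.05],[0,0,0.05],[0,0,0.04],[0.01,0.05,0],[0.01,0.05,0]], "turn": [0,0,0,0,0,0,0,0.8]}}

```text
time: 18.32
tool_pos: [0.4863, -0.2159, 0.202]
tool_rot: [0.002, 0.763, 0.646, 0.001]
contact_force: [1.5, -0.1, 0.1]
gripper_width: 0.0
grasp_force: 0.0
```

Run:
```python
from h import *
f=lambda L:np.array(L)/4.706+[120,180]-0.4
C=lambda L:np.array(L)/2+[70,110]-0.25
u=np.array([.164,.986,0]); p=np.array([.5392,.0359,0])
for n,px,z in(("wall/base end",f([[765,115],[690,525]]),.03),("wall z116",f([[765,115],[690,525]]),.116),("holder right edge",f([[368,180],[340,298]]),.106),("guard edge open",f([[378,18],[283,450]]),.128),("guard edge start",C([[404,178],[366,361]]),.128),("base end in start pic",C([[427,190],[390,363]]),.03)):
    print(n,np.round((ray("top",px,z)-p)@u,4))
```

```text
wall/base end [-0.0942 -0.0971]
wall z116 [-0.0944 -0.0971]
holder right edge [0.0876 0.0886]
guard edge open [0.0955 0.0954]
guard edge start [-0.0692 -0.0678]
base end in start pic [-0.0971 -0.0936]
```

The guard started about 26 mm ajar (its front edge sat 26 mm short of the wall), and it did reach the open stop at 190 mm. Now going to the +y side of the bar.

>>> {"method": "play_rows", "body": {"linear": [[0.01,0.054,0],[0.01,0.054,0],[0.01,0.054,0],[0.01,0.054,0],[0.01,0.054,0],[0.01,0.054,0],[0.01,0.054,0],[0.01,0.054,0]], "turn": [0,0,0,0,0,0,0,0]}}

```text
time: 19.32
tool_pos: [0.566, 0.2176, 0.201]
tool_rot: [0.0, 0.763, 0.647, 0.001]
contact_force: [0.0, -0.6, -1.0]
gripper_width: -0.002
grasp_force: 0.0
```

>>> {"method": "play_rows", "body": {"linear": [[0.012,0.054,0],[0,0,-0.02],[0,0,0],[0,0,0]], "turn": [0,0,0,0]}}

```text
time: 19.82
tool_pos: [0.5775, 0.2685, 0.1806]
tool_rot: [0.0, 0.763, 0.646, -0.0]
contact_force: [-0.4, -0.1, 0.4]
gripper_width: 0.002
grasp_force: 0.0
```

>>> {"method": "play_rows", "body": {"linear": [[0,0,-0.022],[0,0,-0.02],[-0.002,-0.012,0],[-0.0033,-0.02,0],[-0.005,-0.03,0],[-0.005,-0.03,0],[-0.005,-0.03,0],[-0.005,-0.03,0]], "turn": [0,0,0,0,0,0,0,0]}}

```text
time: 20.82
tool_pos: [0.5512, 0.1172, 0.1387]
tool_rot: [-0.001, 0.763, 0.647, 0.001]
contact_force: [0.4, 5.4, -2.8]
gripper_width: -0.001
grasp_force: 2.7
```

>>> {"method": "play_rows", "body": {"linear": [[-0.004,-0.025,0],[-0.003,-0.015,0],[-0.001,-0.006,0],[0,0,0]], "turn": [0,0,0,0]}}

```text
time: 21.32
tool_pos: [0.5448, 0.0709, 0.1395]
tool_rot: [0.001, 0.763, 0.647, 0.0]
contact_force: [-0.5, -0.6, -1.1]
gripper_width: -0.002
grasp_force: 0.0
```

>>> {"method": "play_rows", "body": {"linear": [[-0.0007,-0.004,0],[-0.0003,-0.002,0],[0,0,0]], "turn": [0,0,0]}}

```text
time: 21.7
tool_pos: [0.544, 0.0659, 0.1395]
tool_rot: [0.001, 0.763, 0.647, 0.001]
contact_force: [0.6, 3.6, 0.6]
gripper_width: 0.001
grasp_force: 1.3
```

>>> {"method": "play_rows", "body": {"linear": [[-0.0003,-0.002,0],[0,0,0]], "turn": [0,0]}}

```text
time: 21.95
tool_pos: [0.5436, 0.0643, 0.1394]
tool_rot: [0.0, 0.763, 0.647, 0.001]
contact_force: [1.3, 5.2, 2.1]
gripper_width: -0.0
grasp_force: 2.5
```

>>> {"method": "play_rows", "body": {"linear": [[-0.0003,-0.002,0],[0,0,0],[-0.0003,-0.002,0],[0,0,0]], "turn": [0,0,0,0]}}

```text
time: 22.45
tool_pos: [0.5436, 0.0643, 0.1396]
tool_rot: [-0.003, 0.762, 0.647, 0.005]
contact_force: [5.9, 17.9, 0.6]
gripper_width: -0.002
grasp_force: 9.5
```

Hard stop reached. Backing off, lifting clear and checking.

>>> {"method": "play_rows", "body": {"linear": [[0.002,0.012,0],[0.001,0.008,0],[0,0,0.03],[0,0,0.04],[-0.01,0.06,0.03],[-0.03,0.05,0.02],[-0.03,0.05,0],[0,0,0]], "turn": [0,0,0,0,0,0,0,0]}}

```text
time: 23.45
tool_pos: [0.4744, 0.2372, 0.2565]
tool_rot: [0.0, 0.761, 0.649, -0.0]
contact_force: [-0.9, -0.4, -1.1]
gripper_width: -0.001
grasp_force: 0.0
```

Run:
```python
from h import *
a=snap("top","t9"); s=state(); print(s["tool_pos"],s["contact_force"])
cv2.imwrite('pics/t9c.png',cv2.resize(a[180:330,170:430,::-1],(800,462),interpolation=cv2.INTER_CUBIC))
```

```text
[0.47529313 0.23575285 0.25615744] [ 0.35879258 -0.03952959  0.09456746]
```

View pics/t9c.png

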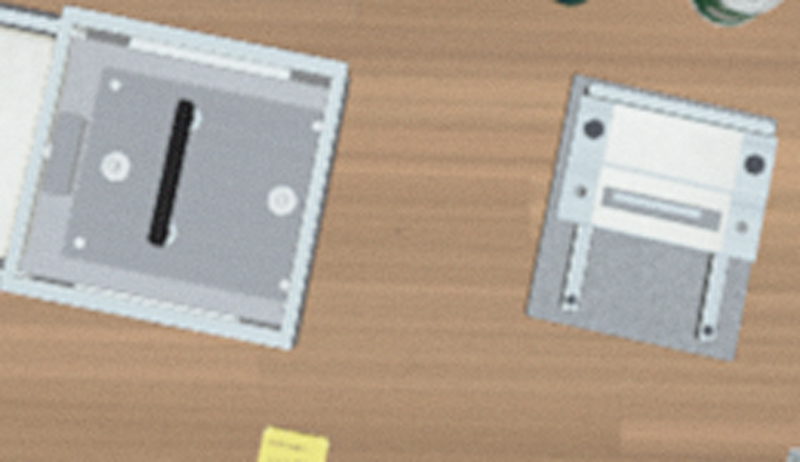

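The guard now covers the bed right up to the end wall (front edge from (348,65) to (292,347)). The panel lies flush against the reference along the line from (568,160) to (760,195), with the ends in line. The robot is clear of everything, so I hand in.

```bash
python3 -c "
from plant import *
print(job_done())"
```

```text
the job is handed in; nothing more can be done
None
```

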